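Hook the crucible basket out of the soak tank

TASK

Take the red-handled hook rod from its stand and fish the basket of crucibles out of the empty soak tank with it: catch the basket's handle under the clear cover, ease it off its hangers and out through the open end without jamming it, keep it upright, and set it down gently in the steel drain tray. The basket is still wet with acid, so only the rod may touch it, never the robot itself. Unhook the rod and hang it back upright in its stand as you found it, and leave the other things on the bench where they are.

Things in the scene. Friction and masses are not known exactly. Their poses are not given: they have to be found in the camera images.
- tank: Fixed empty soak tank of clear plastic with white rim, outside 210 (x) x 138 (y) x 172 mm high, rim bead 6 mm more all round, walls 5, floor 6 mm. Origin: centre of underside; x points from the open loading end to the covered soak end, away from the robot. A fixed clear cover, 4 mm thick, lies on the rim from x = +15 mm to the far end; the opening is x = -100 to +15 mm, inner width 128 mm.
- saddle (a point): Mid-point between the tank's two hanger saddles, at tank x = +50 mm, y = 0, 44.5 mm above the bench (seat height); axes as the tank's. Grey brackets reach 24 mm in from each side wall; 6 mm high ridges at 9 to 19 mm before and behind the point keep the basket's lugs in place, so it must rise 7 mm or more before it can move along x. No brackets under the opening.
- basket: Loose steel wire basket with four white crucibles fixed in it, none above its walls: 66 (x) x 60 (y) mm, walls 32 mm, 86 mm high over its bail, 0.2 to 0.4 kg. Origin: centre of underside. A 7 mm round lug on each y side at 34 mm height reaches to y = +-58 mm. It starts hanging by the lugs in the saddles, its x along the tank's x, and can swing a little about the lugs.
- bail (a point): Middle of the top bar of the basket's rigid bail (handle): 6 mm round steel, straight along basket y for 36 mm, 83 mm above the underside; 48 mm free below the bar down to the walls' edge; legs at y = +-28 mm. Axes as the basket's. It starts 75 mm below the cover and 35 mm in behind the cover's edge: an upright rod cannot reach it, one tilted about 30 degrees can.
- rod_grip (a point): Centre of the hook rod's red grip, 26 x 26 x 64 mm. Loose rod, 0.16 kg, 185 mm long, hanging upright at the start; z up along the rod, x the way the hook points. Shank 8 mm round. Hook: flat strap 18 mm wide (y), 3 mm thick; inner floor 150 mm below this point, 23 mm long from the axis, then a tip at x = 23 to 26 mm turned up 14 mm above the inner floor; free gap 19 mm.
- rod_hook (a point): Where the middle of the bail's bar lies when it sits in the hook's inner corner against the shank: 7 mm along the rod's x from its axis and 147 mm below the grip centre. Axes as rod_grip.
- seat (a point): Where the grip centre is when the rod hangs in its fixed stand, 187 mm above the bench; axes as the stand's. Level fork, top face 155 mm high: two prongs 10 mm wide, gap 16 mm, open towards -x, ending 22 mm on the -x side of this point; post 66 mm to +x. The shank stands in the gap, the grip's underside on the prongs; the hook points along x within 0.15 rad. The hook cannot pass up through the fork.
- stand: The rod's fixed stand: grey base 130 x 110 x 12 mm, post, dark fork. Origin: on the bench below the seat. To take the rod, raise it 3 to 20 mm and slide it out along the stand's -x by 55 mm or more; it goes back the same way.
- tray: Fixed steel drain tray, 200 (x) x 170 (y) mm, rim 14 mm high, walls and floor 5 mm thick. Origin: centre of underside, so its floor is 5 mm above the bench.
- rod: The hook rod as a whole; origin: centre of the underside of its grip, 32 mm below the grip's centre; axes as rod_grip.
- amber_bottle: Bystander: amber glass reagent bottle, 72 mm across, 150 mm tall; origin: near its centre, on the bench.
- amber_jar: Bystander: amber glass jar with white lid, 64 mm across, 100 mm tall; origin: near its centre, on the bench.
- beaker: Bystander: clear glass beaker, 72 mm across, 95 mm tall; origin: near its centre, on the bench.
- evap_dish: Bystander: white porcelain evaporating dish, 90 mm across, 35 mm tall; origin: near its centre, on the bench.
- wash_bottle: Bystander: white wash bottle with red cap and spout, 66 mm across, 150 mm tall; origin: near its centre, on the bench.
- spatula: Bystander: thin double-ended steel laboratory spatula lying flat, 160 mm long; origin: near its centre, on the bench.
Mind the look-alikes: they are no part of the job. What is shaped like the stand but purple is not meant.

How it is judged:
By the outcome, as a careful person would: the job done as asked, in the order asked, and still so for the second after the job is handed in, with the robot touching nothing.
It also fails if it takes over 72 s, if anything falls off the work surface, if the arm or the gripper's body presses on something with over 40 N, if the wrist force passes 120 N, or if a joint passes its speed limit or range.

ROBOT

A 6-joint arm with a two-finger parallel gripper is mounted at the origin on the work surface. World frame = base frame: x ahead of the robot, y to its left, z up, the work surface at z = 0. Lengths are in mm, angles in rad, forces in N, time in s.
With the tool pointing down it reaches from about 275 to 750 mm from the base axis. Payload 10.2 kg.
Tool frame: the origin (TCP) lies midway between the tips of the shut fingers; the grasp point (between the pads) lies 19 mm behind it; z points along the fingers, y is the line along which they close (so a half turn about z gives the same grasp; the last joint's range is limited). The gripper opens to 85 mm and grips with 20 to 120 N. Pads are 22 mm wide; open, the fingers measure 114 mm over their backs; the gripper's body (76 mm by 85 mm) begins 54 mm behind the grasp point. The pads swing forward as they close: fully open they stand 13 mm farther back than shut.
Start: joints at [-1.531, 0.313, 1.498, -0, 1.331, -0.223], TCP at [136.374, -506.985, 231.294] pointing down, gripper open.
Joint ranges: [-2.94, 2.94], [-0.97, 2.17], [0.19, 2.56], [-1.23, 4.37], [0.02, 3.11], [-2.88, 2.88]. Speed limits (rad/s): [2.39, 2.39, 3.01, 3.14, 3.14, 3.14].

INTERFACE

Orientations are given as a rotation vector (axis times angle).
In Python, from bench import manip gives the robot as it stands.
- The arm moves only by the tool drive_tool, never from a script. Its argument "steps" is text: rows parted by semicolons, each of 7 numbers parted by spaces: the shift along the tool's x, y, z in mm, then the turn, a rotation vector about the tool's x, y, z in rad, then the closure, from -1 (fully open) to 1 (shut). A call has 1 to 8 rows; each row shifts and turns the commanded pose from where the row before left it, along the tool's axes as they then stand; what a row does not reach is not made up. A row lasts 1/10 s, in which the tool goes at most 50 mm and 8.59 degrees, less where a joint would pass 70% of its speed; a pose out of reach is approached as far as the arm can. A call is refused whole if a number of a shift passes 50 or a number of a turn 0.15, either way. A call with a gripper value outside its range is refused whole. The fingers move at their own pace and stop on an object; "grip_force" is the grip in N (left out, the last holds). Time passes only in rows, so rows that do not move let the fingers close. It gives the time, the measured TCP pose, the force, the opening and the grip force at its end, in the units of the state.
- manip.sense(): the state, without advancing time (a new reading comes with each control period).
- manip.read_camera(name): name is "side" or "top" or "wrist"; returns a dict with "image" (400x640x3 uint8, blue, green, red), "fov_y" (degrees; the focal length in pixels is half the picture's height over the tangent of half this angle, whatever the lens; pixels are square), "cx", "cy" (the principal point, pixels), "dist" ([k1, k2, p1, p2, k3] as OpenCV has them; the pictures are not rectified), "eye" and "orientation" of the camera in the world. Camera axes: x right, y up, looking along -z (the intrinsics and any distortion apply to the point x, -y, -z); pixel columns grow to the right and rows downward; lengths in mm; the calibration is good to about 2 mm. A picture is of the moment at which its call begins. There is no depth.
- manip.close_job(): hands the job in; it is judged then, once.
The state is a dict: "time": time; "joint_pos": joint angles; "dq": joint speeds; "tau": joint torques, N m; "tcp_pos": TCP position; "ee_rot": TCP orientation; "ft_force": force on the tool from outside, world axes, zero at the start; "ft_torque": the same for the moment, N m; "width": finger opening in mm; "grasp_force": force on a finger pad.
Only numpy, scipy, OpenCV 4.12 (cv2) and the standard library are available. Lean on these libraries where they do the work, as an engineer would, in place of code of your own. Each camera call takes 0.05 s, during which the arm holds its last target. There are 200 camera calls.

## Working session

There is one attempt and no reset: what is moved stays moved. The work goes in short steps, Python scripts to look and compute and a tool call to move; the robot and the scene stay as the last step left them, time stands still between calls to the robot, and variables do not carry over. Pictures are saved under pics/ and viewed, at most 10 in all, crops included, and the job is handed in when it is done.

Besides the shell and the picture viewer there is one more tool, called after "Call:" as name(argument=value, ...), one argument or row to a line, values as JSON. drive_tool: Moves the arm, as the interface text tells. Its arguments: {"type":"object","properties":{"steps":{"type":"string"},"grip_force":{"type":"number"}},"required":["steps"]}

```bash
mkdir -p pics; ls; cat > h.py <<'E'
import numpy as np, cv2, json, pickle
from bench import manip
from scipy.spatial.transform import Rotation as R
def shot(name,fn):
    c=manip.read_camera(name); cv2.imwrite('pics/'+fn+'.png',c['image']); pickle.dump(c,open('pics/'+fn+'.pkl','wb')); return c
def load(fn): return pickle.load(open('pics/'+fn+'.pkl','rb'))
def rot(c):
    o=np.array(c['orientation'],float)
    return o if o.shape==(3,3) else R.from_rotvec(o).as_matrix()
def K(c):
    f=200/np.tan(np.radians(c['fov_y'])/2); return np.array([[f,0,c['cx']],[0,f,c['cy']],[0,0,1.]])
def ray(c,px):
    p=cv2.undistortPoints(np.array([[px]],float),K(c),np.array(c['dist'],float))[0,0]
    d=rot(c)@np.array([p[0],-p[1],-1]); return np.array(c['eye'],float),d/np.linalg.norm(d)
def proj(c,P):
    q=(np.atleast_2d(P)-np.array(c['eye']))@rot(c); q=q*[1,-1,-1]
    return cv2.projectPoints(q,np.zeros(3),np.zeros(3),K(c),np.array(c['dist'],float))[0][:,0]
def onz(c,px,z):
    e,d=ray(c,px); return e+d*(z-e[2])/d[2]
def tri(*cp):
    A=np.zeros((3,3));b=np.zeros(3)
    for c,px in cp:
        e,d=ray(c,px); M=np.eye(3)-np.outer(d,d); A+=M;b+=M@e
    x=np.linalg.solve(A,b); return x,[np.linalg.norm((np.eye(3)-np.outer(ray(c,p)[1],ray(c,p)[1]))@(x-ray(c,p)[0])) for c,p in cp]
E
python3 - <<'E'
from h import *
for n in('side','top','wrist'):
    c=shot(n,n+'0'); print(n,c['fov_y'],c['eye'],c['orientation'],c['dist'])
print(manip.sense())
a=cv2.imread('pics/side0.png');b=cv2.imread('pics/top0.png')
E
```

```text
pics
side 48.75971671390657 [-16.7706757  828.13911622 718.51092922] [ 0.41447156 -1.29346921 -2.26372393] [-0.05987082  0.          0.          0.          0.        ]
top 54.34255390802272 [ 343.78829484   -7.56727295 1217.76767334] [ 0.15264503 -0.17810389 -1.73973726] [0.01346285 0.         0.         0.         0.        ]
wrist 62.72456015914646 [ 217.06660896 -484.68296348  373.07772775] [-0.27695074  0.21626202 -1.29534332] [-0.03461724  0.          0.          0.          0.        ]
{'time': 0.15, 'joint_pos': array([-1.53138239e+00,  3.13330602e-01,  1.49826425e+00, -2.11151399e-05,
        1.33100889e+00, -2.23447415e-01]), 'dq': array([ 0.00014602, -0.00062234, -0.00138604,  0.00039533,  0.00011339,
        0.00216394]), 'tau': array([ 1.42887602e-03, -4.12370896e+01, -2.59795493e+01, -1.65123165e-04,
        3.22962260e-03,  2.31482443e-05]), 'tcp_pos': array([ 136.36946963, -506.77421407,  230.86123602]), 'ee_rot': array([-3.11349669e+00, -4.11589563e-01, -1.13820728e-04]), 'ft_force': array([-0.08855152,  0.13231482,  0.51014719]), 'ft_torque': array([-0.01105017, -0.00488586, -0.01150464]), 'grasp_force': 0.0, 'width': 85.43388834744384}
```

View pics/top0.png

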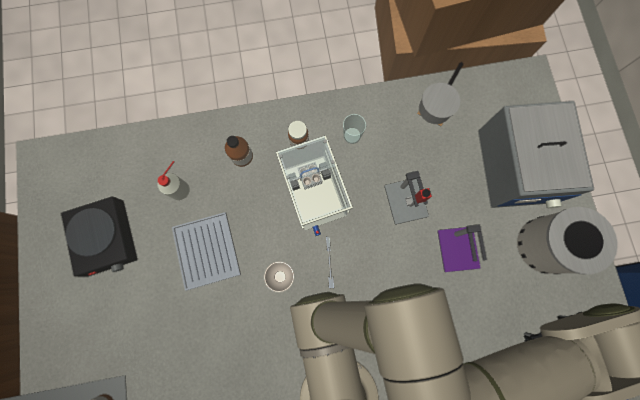

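View pics/side0.png

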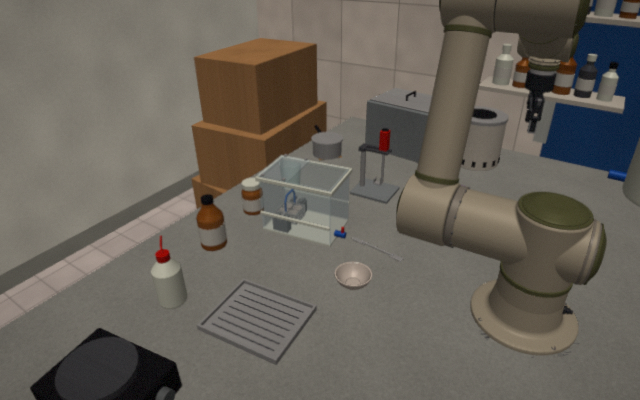

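Top view: the grey stand with the red grip is at (424,195). The purple look-alike at (462,248) is empty and the wrong colour. The tank is at (315,182) with the basket near (312,175), and the tray at (206,250). I'll confirm the stand in an enlarged crop.

```bash
python3 - <<'E'
from h import *
a=cv2.imread('pics/side0.png');b=cv2.imread('pics/top0.png')
def crop(im,x,y,w,h,W,H): return cv2.resize(im[y:y+h,x:x+w],(W,H),interpolation=cv2.INTER_CUBIC)
# 4x: top 270..470 x130..  (200x75)
m=np.vstack([np.hstack([crop(b,270,130,90,100,360,400) ,crop(b,380,165,100,100,400,400)])[:, :760],
 ])
n=np.hstack([crop(a,250,150,110,100,440,400)[:, :400],crop(a,340,120,90,90,360,400)])
m=cv2.resize(m,(760,300)); n=cv2.resize(n,(760,300))
cv2.imwrite('pics/crop0.png',np.vstack([m,n]))
c=load('top0');s=load('side0')
print('grip top centre-ish',onz(c,(424,195),200))
for p in[(174,228),(227,213),(240,273),(187,289)]: print('tray',onz(c,p,14))
print('tank rim')
for p in[(278,152),(324,137),(352,211),(304,228)]: print(onz(c,p,172))
E
```

```text
grip top centre-ish [ 508.8768403  -317.51323562  200.        ]
tray [572.78658893 412.7375506   14.        ]
tray [590.77559111 245.2240725   14.        ]
tray [401.03435218 229.70023564  14.        ]
tray [382.30581044 392.44550838  14.        ]
tank rim
[705.57606629  49.03351911 172.        ]
[726.65869618 -86.03005472 172.        ]
[ 504.27684614 -123.41644978  172.        ]
[481.31592438  12.88380532 172.        ]
```

View pics/crop0.png

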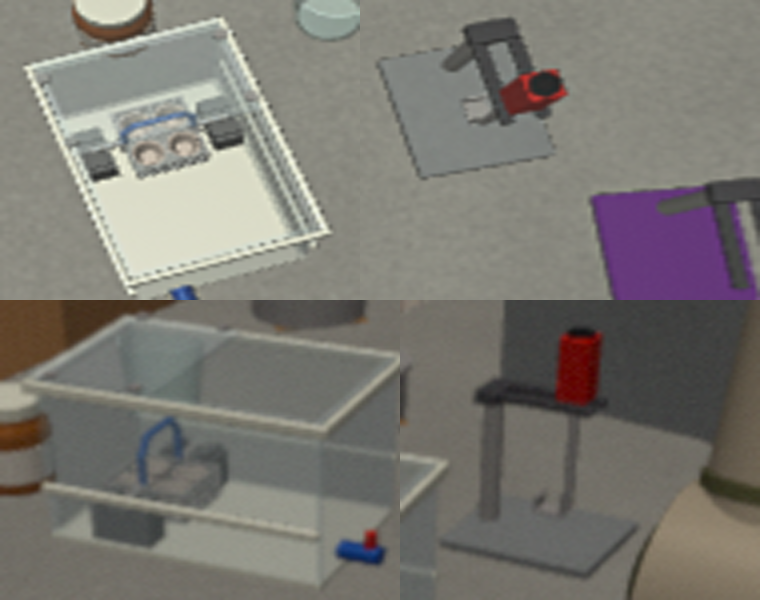

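Crop: the red rod hangs in the grey stand, with its grip top at about (426,192) in the top view and (386,130) in the side view. The purple stand holds nothing, so the grey one is meant. The hook points to the post, away from the robot. Next is a coarse fit of the tank, tray and stand.

```bash
cat >> h.py <<'E'
from scipy.optimize import least_squares
def place(p,q):  # p=x,y,yaw ; q local pts
    q=np.atleast_2d(q); c,s=np.cos(p[2]),np.sin(p[2])
    return np.c_[p[0]+c*q[:,0]-s*q[:,1],p[1]+s*q[:,0]+c*q[:,1],q[:,2]]
def fit(obs,p0,free=False): # obs: list of (cam, local, px)
    f=lambda p: np.concatenate([(proj(c,place(p,l)+[0,0,p[3] if free else 0])[0]-px) for c,l,px in obs])
    r=least_squares(f,list(p0)+([0] if free else []),loss='soft_l1'); return r.x,np.abs(r.fun).reshape(-1,2)
E
python3 - <<'E'
from h import *
t=load('top0');s=load('side0')
L=[(111,75,172),(111,-75,172),(-111,-75,172),(-111,75,172)]
T=[(276.75,152.7),(326.25,136.7),(352.5,207.7),(302.5,226.7)]
S=[(257,177.7),(282,156.7),(350,168.7),(330.5,194)]
o=[(t,l,p) for l,p in zip(L,T)]+[(s,l,p) for l,p in zip(L,S)]
for fr in(0,1):
    p,r=fit(o,(600,-40,.16),fr);print('tank',p);print(r.round(1).tolist())
print('grip top',tri((t,(426.2,191.7)),(s,(385.7,129.9))))
L=[(100,85,14),(100,-85,14),(-100,-85,14),(-100,85,14)]
T=[(174,228),(227,213),(240,273),(187,289)];S=[(200,324),(244,284),(316,314),(276,357)]
o=[(t,l,p) for l,p in zip(L,T)]+[(s,l,p) for l,p in zip(L,S)]
p,r=fit(o,(490,320,.1),1);print('tray',p);print(r.round(1).tolist())
# bail middle: top crop (158,122), side crop (160,425)
print('bail',tri((t,(270+158/4,130+122/3)),(s,(250+160/4,150+122/3))))
for q in [(412.5,174),(417.5,205)]: print('fork',onz(t,q,155))
w=load('wrist0');st=manip.sense();Rt=R.from_rotvec(st['ee_rot']).as_matrix()
print('cam in tool',Rt.T@(np.array(w['eye'])-st['tcp_pos']),'view dir tool',Rt.T@rot(w)@[0,0,-1.])
E
```

```text
tank [ 6.07243698e+02 -3.62676870e+01  1.58367124e-01]
[[0.9, 0.1], [0.0, 0.8], [0.7, 1.2], [1.5, 0.1], [2.1, 0.6], [0.4, 1.5], [2.6, 0.4], [0.9, 0.7]]
tank [ 6.08889570e+02 -3.80452619e+01  1.62524446e-01 -4.13943340e+00]
[[0.3, 0.2], [0.3, 0.9], [1.2, 0.6], [0.7, 0.3], [2.0, 0.4], [0.5, 0.6], [2.3, 0.5], [0.9, 0.2]]
grip top (array([ 509.95134316, -320.65347616,  219.62473223]), [np.float64(3.6463581488708936), np.float64(3.6463581488707475)])
tray [ 4.87439348e+02  3.21670361e+02  9.69932060e-02 -1.21952526e+01]
[[0.2, 1.2], [0.2, 0.6], [1.8, 1.5], [0.1, 1.0], [2.3, 3.3], [0.1, 3.1], [0.3, 5.9], [0.3, 6.0]]
bail (array([655.4715895 , -30.293094  , 104.13403792]), [np.float64(0.0918953878631), np.float64(0.09189538786322872)])
fork [ 580.8061155  -313.21620318  155.        ]
fork [ 491.70924279 -307.05962849  155.        ]
cam in tool [  83.69454051   -0.5041384  -142.19898699] view dir tool [-0.3214346  -0.00192053  0.94692983]
```

```bash
cat >> h.py <<'E'
from scipy.spatial.transform import Slerp
def tool(yaw,tilt=0.):
    """tool y along horizontal direction yaw (rod x), z down; tilt>0 leans rod's hook forward (tool z towards +rod x)"""
    c,s=np.cos(yaw),np.sin(yaw)
    f=np.array([c,s,0]);l=np.array([-s,c,0]);d=np.array([0,0,-1.])
    z=d*np.cos(tilt)+f*np.sin(tilt); y=np.cross(z,l); return np.c_[l,y,z]
def plan(wps,g,start=None,dp=1,dr=3):
    """wps: list of (pos,Rm,n); prints rows, 8 a call"""
    st=manip.sense() if start is None else None
    P,M=(np.array(st['tcp_pos']),R.from_rotvec(st['ee_rot']).as_matrix()) if start is None else start
    rows=[]
    for pos,Rm,n in wps:
        sl=Slerp([0,1],R.from_matrix([M,Rm]));P0=P.copy()
        for i in range(1,n+1):
            tp=P0+(np.array(pos)-P0)*i/n; tr=sl(i/n).as_matrix()
            d=np.round(M.T@(tp-P),dp); w=np.round(R.from_matrix(M.T@tr).as_rotvec(),dr)
            P=P+M@d; M=M@R.from_rotvec(w).as_matrix()
            if abs(d).max()>50 or abs(w).max()>.15 or np.linalg.norm(w)>.15: print('TOO FAST',d,w)
            rows.append(' '.join('%g'%(v+0) for v in [*d,*w,g]))
    for i in range(0,len(rows),8): print('; '.join(rows[i:i+8]))
    return P,M
E
python3 - <<'E'
from h import *
plan([((180,-490,300),tool(-1.1),3),((510,-320,330),tool(-.07),12)],-1,dp=0,dr=2)
E
```

```text
16 -2 -23 0 0 -0.07 -1; 15 0 -23 0 0 -0.07 -1; 16 0 -23 0 0 -0.07 -1; 31 0 -2 0 0 -0.09 -1; 31 3 -3 0 0 -0.08 -1; 30 5 -2 0 0 -0.09 -1; 30 8 -3 0 0 -0.08 -1; 29 10 -2 0 0 -0.09 -1
28 13 -3 0 0 -0.08 -1; 27 15 -2 0 0 -0.09 -1; 26 17 -3 0 0 -0.09 -1; 24 20 -2 0 0 -0.08 -1; 22 21 -3 0 0 -0.09 -1; 20 24 -2 0 0 -0.08 -1; 19 25 -3 0 0 -0.09 -1
```

Call:
drive_tool(
  steps="16 -2 -23 0 0 -0.07 -1; 15 0 -23 0 0 -0.07 -1; 16 0 -23 0 0 -0.07 -1; 31 0 -2 0 0 -0.09 -1; 31 3 -3 0 0 -0.08 -1; 30 5 -2 0 0 -0.09 -1; 30 8 -3 0 0 -0.08 -1; 29 10 -2 0 0 -0.09 -1",
)

```text
time: 0.95
tcp_pos: [318.5, -418.5, 312.3]
ee_rot: [-2.824, -1.375, -0.0]
ft_force: [0.6, -0.9, 0.6]
width: 85.3
grasp_force: 0.0
```

Call:
drive_tool(
  steps="28 13 -3 0 0 -0.08 -1; 27 15 -2 0 0 -0.09 -1; 26 17 -3 0 0 -0.09 -1; 24 20 -2 0 0 -0.08 -1; 22 21 -3 0 0 -0.09 -1; 20 24 -2 0 0 -0.08 -1; 19 25 -3 0 0 -0.09 -1; 0 0 0 0 0 0 -1",
)

```text
time: 1.75
tcp_pos: [512.8, -317.8, 329.8]
ee_rot: [-2.289, -2.151, -0.001]
ft_force: [0.5, -1.0, -0.2]
width: 85.2
grasp_force: 0.0
```

```bash
python3 - <<'E'
from h import *
c=shot('wrist','w1'); t=shot('top','top1')
st=manip.sense();print(st['tcp_pos'],st['time'],st['joint_pos'])
b=cv2.imread('pics/top0.png')
w=c['image']
print(proj(c,[(510,-320,219),(510,-320,155)]))
tr=cv2.resize(t['image'][200:300,160:250],(360,400))
cv2.imwrite('pics/v1.png',w)
E
```

```text
[ 510.55300376 -319.50933979  329.77870748] 1.85 [-7.53399569e-01  4.52599089e-01  1.04776621e+00 -2.31768178e-04
  1.64211963e+00 -6.85661575e-01]
[[315.89295983 197.89623703]
 [316.58714859 177.29937024]]
```

View pics/v1.png

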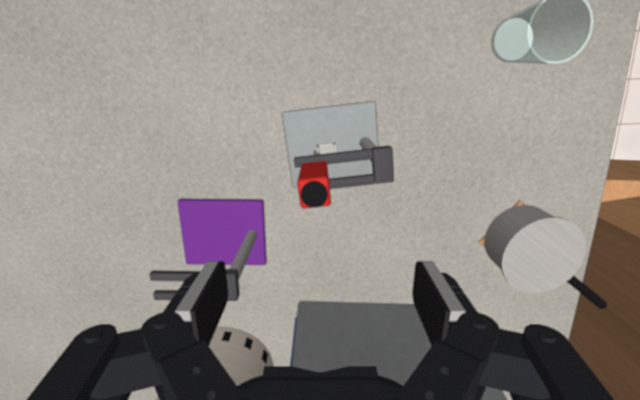

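Wrist view: grip top at (314,193), fork prongs at about (295..390, 150..188), and the purple stand well apart at (222,232). I'll zoom in for the fork corners.

```bash
python3 - <<'E'
from h import *
w=load('w1')['image']; t=load('top1')['image']; s=load('side0')['image']
A=cv2.resize(w[95:215,275:405],None,fx=6,fy=6,interpolation=cv2.INTER_CUBIC)[:,:780]
cv2.imwrite('pics/v2.png',cv2.resize(A[:590],None,fx=1,fy=1))
hsv=cv2.cvtColor(w,cv2.COLOR_BGR2HSV); m=(hsv[...,2]<28)&(np.arange(640)[None]<345)&(np.arange(400)[:,None]<215)&(np.arange(400)[:,None]>175)&(np.arange(640)[None]<331)
y,x=np.nonzero(m);print('cap',x.mean(),y.mean(),x.min(),x.max(),y.min(),y.max())
E
```

```text
<stdin>:6: RuntimeWarning: Mean of empty slice.
  ret = ret.dtype.type(ret / rcount)
Traceback (most recent call last):
ValueError: zero-size array to reduction operation minimum which has no identity
```

View pics/v2.png

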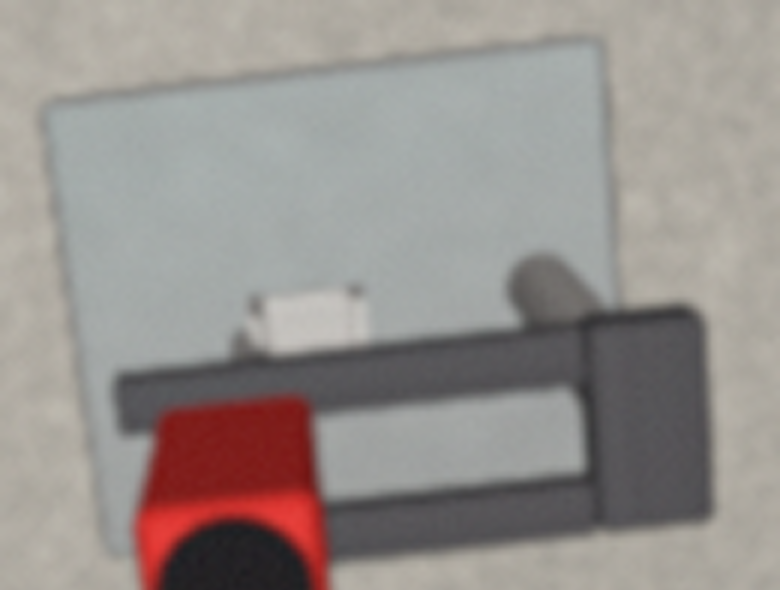

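```bash
python3 - <<'E'
from h import *
w=load('w1');t=load('top0');s=load('side0')
q=lambda u,v:(275+u/6,95+v/6)
for n,u,v,z in [('o-',118,375,155),('i-',122,432,155),('up+',590,325,155),('lowin a',330,505,155),('lowin b',590,478,155),('lowout a',335,557,155),('lowout b',600,530,155),('gripL',138,515,219),('gripR',325,495,219),('strap a',262,300,36),('strap b',368,290,36),('strap c',368,345,36)]:
    print(n,onz(w,q(u,v),z).round(1))
print('griptop',tri((w,(314.3,193.8)),(t,(426.2,191.7)),(s,(385.7,129.9))))
o=[(w,l,q(u,v)) for l,u,v in [((-22,18,155),118,375),((-22,8,155),122,432),((-13,13,219),138,515),((13,13,219),325,495)]]
print(fit(o,(510,-320,-.05)))
E
```

```text
o- [ 489.9 -298.6  155. ]
i- [ 489.7 -308.2  155. ]
up+ [ 567.  -295.2  155. ]
lowin a [ 523.3 -322.8  155. ]
lowin b [ 566.7 -320.8  155. ]
lowout a [ 523.6 -331.9  155. ]
lowout b [ 568.3 -329.9  155. ]
gripL [ 496.7 -304.7  219. ]
gripR [ 521.7 -303.5  219. ]
strap a [ 512.5 -307.9   36. ]
strap b [ 536.1 -307.1   36. ]
strap c [ 535.5 -319.4   36. ]
griptop (array([ 509.16937095, -318.16040994,  220.67902437]), [np.float64(2.1837778260298104), np.float64(3.9318973542582847), np.float64(3.967898721134751)])
(array([ 5.10195411e+02, -3.16732405e+02,  1.10025102e-03]), array([[1.69804283, 0.25093391],
       [1.46788078, 0.67820473],
       [0.55813736, 1.19558241],
       [1.85918049, 0.14183463]]))
```

```bash
python3 - <<'E'
from h import *
plan([((510.5,-316.5,250),tool(.045),3),((510.5,-316.5,173),tool(.045),4)],-1)
E
```

```text
1 -0.1 26.6 0 0 -0.038 -1; 1 0 26.6 -0.001 0 -0.037 -1; 1 0 26.6 0 0 -0.038 -1; 0 0 19.2 0 0 0 -1; 0 0 19.3 0 0 0 -1; 0 0 19.2 0 0 0 -1; -0.1 0 19.3 0 0 0 -1
```

Call:
drive_tool(
  steps="1 0 26.5 0 0 -0.038 -1; 1 0 26.5 0 0 -0.037 -1; 1 0 26.5 0 0 -0.038 -1; 0 0 19 0 0 0 -1; 0 0 19 0 0 0 -1; 0 0 19 0 0 0 -1; 0 0 19 0 0 0 -1; 0 0 0 0 0 0 -1",
)

```text
time: 2.65
tcp_pos: [508.8, -316.6, 172.4]
ee_rot: [-2.17, -2.265, 0.0]
ft_force: [-0.9, 0.3, -0.1]
width: 85.5
grasp_force: 0.0
```

Call:
drive_tool(
  steps="0 0 0 0 0 0 1; 0 0 0 0 0 0 1; 0 0 0 0 0 0 1; 0 0 0 0 0 0 1; 0 0 0 0 0 0 1; 0 0 0 0 0 0 1; 0 0 0 0 0 0 1",
  grip_force=80,
)

```text
time: 3.35
tcp_pos: [510.7, -316.9, 175.5]
ee_rot: [2.17, 2.27, -0.0]
ft_force: [-1.1, 0.0, 5.8]
width: 25.0
grasp_force: 78.3
```

```bash
python3 - <<'E'
from h import *
st=manip.sense();print({k:np.round(st[k],3) for k in('time','tcp_pos','ee_rot','ft_force','ft_torque','width','grasp_force')})
E
```

```text
{'time': np.float64(3.35), 'tcp_pos': array([ 510.659, -316.925,  175.518]), 'ee_rot': array([ 2.17,  2.27, -0.  ]), 'ft_force': array([-1.129,  0.04 ,  5.82 ]), 'ft_torque': array([ 0.038,  0.145, -0.014]), 'width': np.float64(24.984), 'grasp_force': np.float64(78.338)}
```

```bash
cat > st.py <<'E'
from h import *
C0=(np.array([510.6,-316.8,174.4]),tool(.045))
E
python3 - <<'E'
from st import *
f=np.array([np.cos(.045),np.sin(.045),0])
p=C0[0]+[0,0,10]; p2=p-66*f
plan([(p,C0[1],2),(p2,C0[1],5),(p2+[0,0,166],C0[1],6),((563,-44,350),tool(.16),10)],1,start=C0)
E
```

```text
0 0 -5 0 0 0 1; 0 0 -5 0 0 0 1; 0 -13.2 0 0 0 0 1; 0 -13.2 0 0 0 0 1; 0 -13.2 0 0 0 0 1; 0 -13.2 0 0 0 0 1; 0 -13.2 0 0 0 0 1; 0 0 -27.7 0 0 0 1
0 0 -27.6 0 0 0 1; 0 0 -27.7 0 0 0 1; 0 0 -27.7 0 0 0 1; 0 0 -27.6 0 0 0 1; 0 0 -27.7 0 0 0 1; 27 13.1 0 0 0 -0.011 1; 26.9 13.3 0.1 0 0 -0.012 1; 26.7 13.7 0 0 0 -0.011 1
26.6 14 0.1 0 0 -0.012 1; 26.3 14.3 0 0 0 -0.012 1; 26.3 14.6 0 0 0 -0.011 1; 26 14.9 0.1 0 0 -0.012 1; 25.9 15.2 0 0 0 -0.011 1; 25.7 15.5 0.1 0 0 -0.011 1; 25.5 15.7 0 0 0 -0.012 1
```

Call:
drive_tool(
  steps="0 0 -5 0 0 0 1; 0 0 -5 0 0 0 1; 0 -13 0 0 0 0 1; 0 -13 0 0 0 0 1; 0 -13 0 0 0 0 1; 0 -13 0 0 0 0 1; 0 -14 0 0 0 0 1; 0 0 0 0 0 0 1",
)

```text
time: 4.15
tcp_pos: [443.6, -319.8, 185.0]
ee_rot: [-2.172, -2.269, 0.0]
ft_force: [0.8, -0.5, -1.8]
width: 25.0
grasp_force: 78.8
```

Call:
drive_tool(
  steps="0 0 -27 0 0 0 1; 0 0 -28 0 0 0 1; 0 0 -28 0 0 0 1; 0 0 -28 0 0 0 1; 0 0 -28 0 0 0 1; 0 0 -27 0 0 0 1; 27 13 0 0 0 -0.011 1; 27 13 0 0 0 -0.012 1",
)

```text
time: 4.95
tcp_pos: [468.5, -264.1, 351.4]
ee_rot: [2.145, 2.294, 0.001]
ft_force: [1.2, -0.3, -1.7]
width: 24.9
grasp_force: 79.0
```

Call:
drive_tool(
  steps="27 14 0 0 0 -0.011 1; 26.5 14 0 0 0 -0.012 1; 26.5 14.5 0 0 0 -0.012 1; 26.5 14.5 0 0 0 -0.011 1; 26 15 0 0 0 -0.012 1; 26 15 0 0 0 -0.011 1; 25.5 15.5 0 0 0 -0.011 1; 25.5 15.5 0 0 0 -0.012 1",
)

```text
time: 5.75
tcp_pos: [563.3, -41.8, 350.8]
ee_rot: [-2.036, -2.393, -0.0]
ft_force: [0.4, -0.8, -0.6]
width: 25.4
grasp_force: 79.0
```

Call:
drive_tool(
  steps="0 0 0 0 0 0 1; 0 0 0 0 0 0 1; 0 0 0 0 0 0 1",
)

```text
time: 6.05
tcp_pos: [562.5, -44.0, 350.8]
ee_rot: [-2.038, -2.391, 0.0]
ft_force: [0.6, -0.5, -2.1]
width: 25.2
grasp_force: 78.8
```

```bash
python3 - <<'E'
from st import *
c=shot('wrist','w2');s=shot('side','s2');t=shot('top','t2')
st=manip.sense();print({k:np.round(st[k],3) for k in('time','tcp_pos','ee_rot','ft_force','ft_torque','width')},R.from_rotvec(st['ee_rot']).as_matrix().round(3).tolist())
cv2.imwrite('pics/v3.png',cv2.resize(c['image'],(800,500)))
E
```

```text
{'time': np.float64(6.2), 'tcp_pos': array([562.404, -44.157, 350.862]), 'ee_rot': array([ 2.038,  2.391, -0.   ]), 'ft_force': array([ 0.04 ,  0.096, -2.207]), 'ft_torque': array([ 0.097, -0.031,  0.012]), 'width': np.float64(25.248)} [[-0.158, 0.987, 0.0], [0.987, 0.158, -0.0], [-0.0, 0.0, -1.0]]
```

View pics/v3.png

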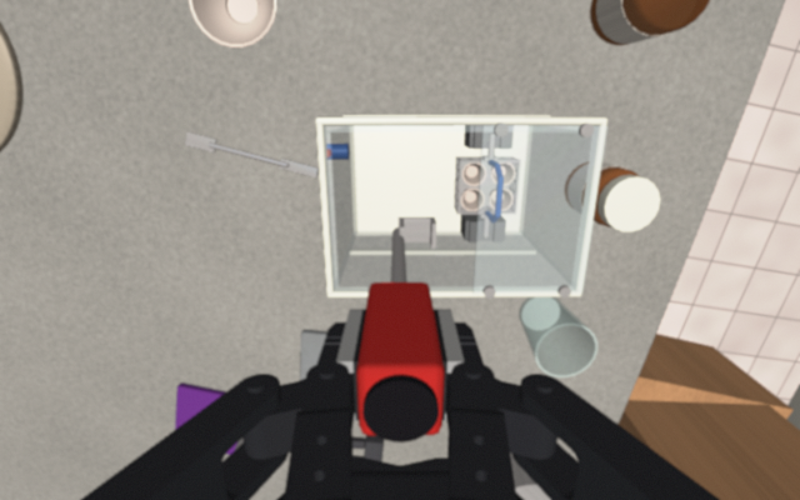

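Wrist view (1.25x): tank rim corners at (317,118), (607,118), (584,298) and (329,297); bail near (500,190); hook strap at (417,231) with the shank at (400,240). I'll zoom in on the bail and fit the tank.

```bash
python3 - <<'E'
from st import *
c=load('w2')
v=c['image']; A=cv2.resize(v[88:248,250:490],(792,528),interpolation=cv2.INTER_CUBIC)
cv2.imwrite('pics/v4.png',A)
L=[(-111,75,172),(111,75,172),(111,-75,172),(-111,-75,172)]
U=np.array([(317,118),(607,118),(584,298),(329,297)])/1.25
print(fit([(c,l,u) for l,u in zip(L,U)],(607,-37,.16),1))
E
```

```text
(array([ 6.11083944e+02, -3.41823662e+01,  1.63070800e-01, -3.25402682e+00]), array([[0.14557288, 0.16046851],
       [1.21035645, 0.00472574],
       [1.56305493, 1.14232312],
       [0.21216336, 0.67601005]]))
```

View pics/v4.png

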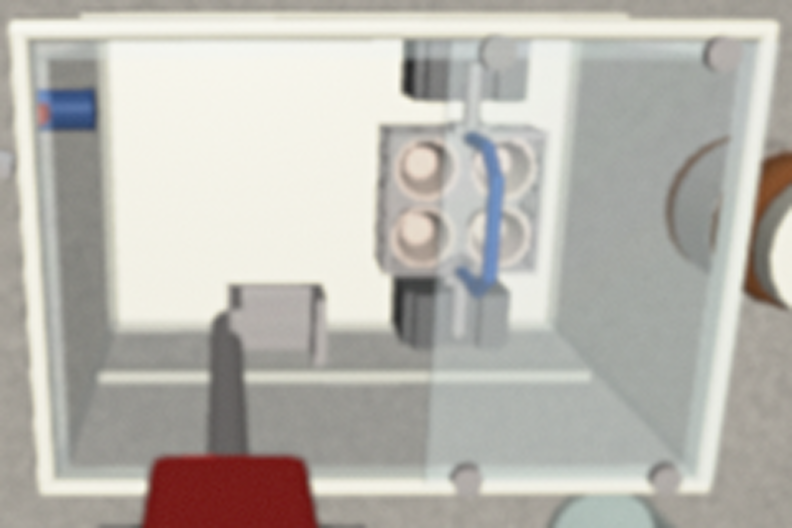

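```bash
python3 - <<'E'
from st import *
c=load('w2');q=lambda u,v:(250+u/3.3,88+v/3.3)
T=(611.1,-34.2,.163)
inv=lambda P:(lambda d:np.array([d[0]*np.cos(.163)+d[1]*np.sin(.163),-d[0]*np.sin(.163)+d[1]*np.cos(.163),P[2]]))(P-np.array([T[0],T[1],0]))
for n,u,v,z in [('bailmid',493,225,94),('bail a',497,180,94),('bail b',488,268,94),('cover edge top',445,35,174),('cover edge bot',430,475,174),('lug a',472,95,48),('lug b',459,310,48),('outer-',25,260,172),('outer+',745,260,172),('rimtop',400,30,172),('rimbot',380,485,172)]:
    P=onz(c,q(u,v),z);print(n,P.round(1),inv(P).round(1))
t=load('top0');s=load('side0')
print('bail tri top/w2',tri((c,q(493,225)),(t,(309.5,170.7))),'side',tri((c,q(493,225)),(s,(290,190.7))))
# hook
st=np.array([562.4,-44.1,350.8]);g=st+[0,0,12.5]
M=np.c_[[.987,.158,0],[-.158,.987,0],[0,0,1]]
for n,l,o in [('tip top far',(24.5,9,-136),(320,298)),('tip top near',(24.5,-9,-136),(320,358)),('floor L top',(3,9,-150),(233,287)),('shank bottom',(0,0,-148),(226,320)),('top L',(-13,13,32),(0,0))]:
    P=g+M@np.array(l); p=proj(c,P)[0]; print(n,((p-[250,88])*3.3).round(0),o)
E
```

```text
bailmid [660.1 -26.3  94. ] [49.6 -0.1 94. ]
bail a [657.6  -9.6  94. ] [49.9 16.7 94. ]
bail b [662.1 -42.7  94. ] [ 48.9 -16.7  94. ]
cover edge top [611.8  37.9 174. ] [ 12.4  71.  174. ]
cover edge bot [637.1 -96.3 174. ] [ 15.5 -65.5 174. ]
lug a [652.1  16.6  48. ] [48.7 43.5 48. ]
lug b [667.  -72.1  48. ] [ 49.  -46.5  48. ]
outer- [500.6 -46.7 172. ] [-111.1    5.6  172. ]
outer+ [717.6 -11.7 172. ] [108.8   5.  172. ]
rimtop [599.2  37.1 172. ] [-1.00e-01  7.23e+01  1.72e+02]
rimbot [ 622.3 -103.2  172. ] [ -0.2 -69.9 172. ]
bail tri top/w2 (array([667.42190444, -31.0638252 ,  64.38699849]), [np.float64(0.8134561887809526), np.float64(0.8134561887811115)]) side (array([654.48676467, -25.41733151, 106.93372775]), [np.float64(2.3443647325615258), np.float64(2.3443647325614)])
tip top far [323. 304.] (320, 298)
tip top near [321. 370.] (320, 358)
floor L top [238. 290.] (233, 287)
shank bottom [227. 324.] (226, 320)
top L [101. 694.] (0, 0)
```

```bash
cat >> st.py <<'E'
T=np.array([611.1,-34.2,.163]); B=np.array([49.8,-0.5,95.5])
G=12.5
def tcp(H,tilt,frame=T,yaw=None):
    """H (tank-frame x,y,z of rod_hook) -> TCP world, tool R"""
    yaw=frame[2] if yaw is None else yaw
    W=place(frame,H)[0]; M=tool(yaw,tilt); return W-7*M[:,1]-(147-G)*M[:,2], M
th=np.radians(30)
F=B+np.array([6.9,0,-24.9])
D0=F-28*np.array([np.cos(.21),0,np.sin(.21)])
up=lambda P,e:P+e*np.array([-np.sin(th),0,np.cos(th)])
E
python3 - <<'E'
from st import *
print(F,D0)
S=(np.array([562.4,-44.1,350.8]),tool(.159))
e=plan([(*tcp(up(D0,170),th),8),(*tcp(D0,th),9)],1,start=S)
print(e[0])
E
```

```text
[56.7 -0.5 70.6] [29.31513439 -0.5        64.7631228 ]
0.1 -9.9 3.2 -0.065 0 0 1; 0.2 -10.1 2.6 -0.066 0 -0.001 1; 0.1 -10.3 1.9 -0.065 0 0 1; 0.1 -10.3 1.2 -0.066 0.001 -0.001 1; 0.2 -10.5 0.6 -0.065 0 0 1; 0.1 -10.4 -0.1 -0.066 0 -0.001 1; 0.2 -10.4 -0.8 -0.065 0 0 1; 0.2 -10.3 -1.5 -0.066 0 -0.001 1
0 0 18.9 0 0 0 1; 0 0 18.9 0 0 0 1; 0 0 18.9 0 0 0 1; 0 0 18.8 0 0 0 1; 0 0 18.9 0 0 0 1; 0 0 18.9 0 0 0 1; 0 -0.1 18.9 0 0 0 1; 0 0 18.9 0 0 0 1
0 0 18.9 0 0 0 1
[567.75295694 -41.82840069 177.69992311]
```

Call:
drive_tool(
  steps="0 -10 3 -0.065 0 0 1; 0 -10 2.5 -0.065 0 0 1; 0 -10.5 2 -0.065 0 0 1; 0 -10.5 1 -0.066 0 -0.001 1; 0 -10.5 0.5 -0.065 0 0 1; 0.5 -10.5 0 -0.066 0 -0.001 1; 0.5 -10.5 -1 -0.066 0 0 1; 0 -10 -1.5 -0.066 0 -0.001 1",
)

```text
time: 7.0
tcp_pos: [482.9, -55.6, 325.7]
ee_rot: [1.777, 2.091, 0.562]
ft_force: [0.6, -0.2, -1.7]
width: 25.2
grasp_force: 79.1
```

Call:
drive_tool(
  steps="0 0 19 0 0 0 1; 0 0 19 0 0 0 1; 0 0 19 0 0 0 1; 0 0 19 0 0 0 1; 0 0 19 0 0 0 1; 0 0 19 0 0 0 1; 0 0 19 0 0 0 1; 0 0 0 0 0 0 1",
)

```text
time: 7.8
tcp_pos: [548.8, -44.5, 208.4]
ee_rot: [1.781, 2.097, 0.559]
ft_force: [0.2, -0.9, -1.5]
width: 25.1
grasp_force: 79.1
```

```bash
python3 - <<'E'
from st import *
w=shot('wrist','w3');s=shot('side','s3')
st=manip.sense();M=R.from_rotvec(st['ee_rot']).as_matrix()
print(st['time'],st['tcp_pos'].round(1),st['ft_force'].round(1),M.round(3).tolist(),'target',tcp(up(D0,37),th)[0].round(1))
H=st['tcp_pos']+7*M[:,1]+(147-G)*M[:,2]; tip=H+19*M[:,1]-11*M[:,2]
for c in(w,s): print(proj(c,[H,tip,place(T,B)[0]]).round(0).tolist())
b=proj(s,[place(T,B)[0]])[0].astype(int)
A=cv2.resize(s['image'][120:250,245:375],(520,520),interpolation=cv2.INTER_CUBIC)
b=proj(w,[H])[0].astype(int); y0=max(b[1]-90,0);x0=max(b[0]-60,0)
W=cv2.resize(w['image'][y0:y0+130,x0:x0+70+0],(280,520),interpolation=cv2.INTER_CUBIC) ; print(x0,y0)
cv2.imwrite('pics/v5.png',np.hstack([A,W]))
E
```

```text
7.9 [549.1 -44.8 210.8] [ 0.3 -1.3 -1.2] [[-0.162, 0.854, 0.494], [0.987, 0.141, 0.08], [-0.001, 0.5, -0.866]] target [549.5 -44.8 209.8]
[[329.0, 188.0], [352.0, 191.0], [364.0, 181.0]]
[[300.0, 195.0], [297.0, 189.0], [288.0, 193.0]]
269 97
```

View pics/v5.png

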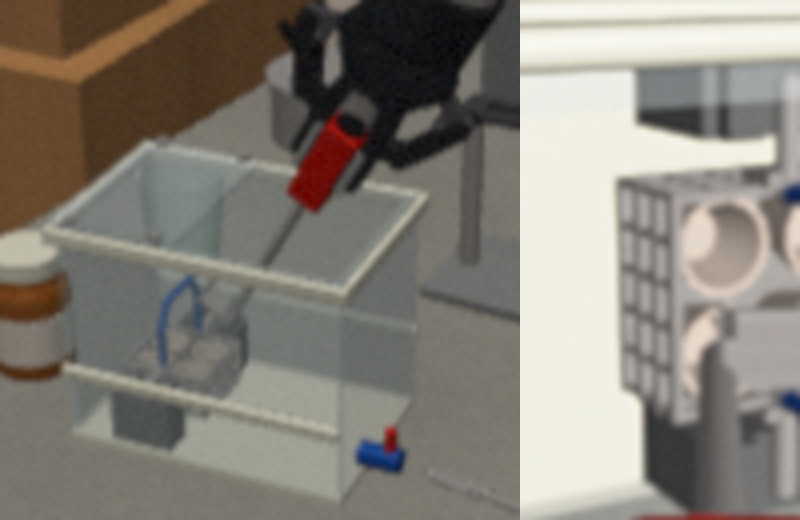

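The side crop shows the rod entering the opening at a tilt and pointing at the bail, but the gripper's rear knuckle (470,105) comes low towards the rim. I'll measure the knuckle, and the bail by its blue colour in the wrist picture.

```bash
python3 - <<'E'
from st import *
w=load('w3');s=load('s3');st=manip.sense();M=R.from_rotvec(st['ee_rot']).as_matrix();P=st['tcp_pos']
for uv in [(475,118),(470,100),(345,190),(440,160)]:
    e,d=ray(s,(245+uv[0]/4,120+uv[1]/4)); k=e+d*((P-e)@M[:,0])/(d@M[:,0]); print(uv,(M.T@(k-P)).round(1),k.round(0))
im=w['image'].astype(int); m=(im[...,0]>im[...,2]+35)&(im[...,0]>im[...,1]+15)
n,l,sts,cen=cv2.connectedComponentsWithStats(m.astype(np.uint8))
for i in range(1,n):
    if sts[i,4]>15: print(sts[i],cen[i].round(1))
i=1
ys,xs=np.nonzero(m&(np.arange(640)[None]>330)&(np.arange(640)[None]<400))
for r in range(ys.min(),ys.max()+1,4): 
    x=xs[ys==r]; print(r,x.min() if len(x) else None,x.max() if len(x) else None,end=' | ')
H=P+7*M[:,1]+(147-G)*M[:,2]
for y in(-28,-18,0,18,28): print(y,proj(w,place(T,B+[0,y,0]))[0].round(1))
for y in(-9,9): print('strap',proj(w,H+M[:,0]*y-3*M[:,1]*0+3*M[:,2])[0].round(1), 'tiptop',proj(w,H+M[:,0]*y+17.5*M[:,1]-11*M[:,2])[0].round(1))
E
```

```text
(475, 118) [  -0.   -63.4 -104.1] [444. -62. 269.]
(470, 100) [  -0.   -54.5 -112.1] [447. -61. 281.]
(345, 190) [ -0.  -21.5  -3.4] [529. -48. 203.]
(440, 160) [ -0.  -60.8 -64.8] [465. -59. 237.]
[129 136  42  23 653] [151.7 145.8]
[335 144  33  63 503] [356.9 176.8]
144 336 341 | 148 343 356 | 152 353 359 | 156 357 362 | 160 359 365 | 164 362 367 | 168 362 367 | 172 362 367 | 176 362 366 | 180 361 366 | 184 361 366 | 188 361 366 | 192 361 366 | 196 335 365 | 200 339 365 | 204 346 359 | -28 [362.6 208.7]
-18 [363.1 198.9]
0 [363.8 180.7]
18 [364.6 161.9]
28 [365.1 151.1]
strap [329.2 196.3] tiptop [350.2 201.5]
strap [329.4 176.8] tiptop [350.8 181.1]
```

```bash
python3 - <<'E'
from st import *
y=np.array([0,-1.5,0])
S=(np.array([549.3,-44.8,210.0]),tool(.163,th))
e=plan([(*tcp(D0+y,th),4),(*tcp(F+y,th),5)],1,start=S)
print('look');e=plan([(*tcp(B+y+[1,0,0],th),7)],1,start=e)
E
```

```text
-0.4 0 9.3 0 0 0 1; -0.4 0 9.3 0 0 0 1; -0.4 0.1 9.4 0 0 0 1; -0.4 0 9.3 0 0 0 1; 0 5.3 1.7 0 0 0 1; 0 5.3 1.7 0 0 0 1; 0 5.4 1.8 0 0 0 1; 0 5.3 1.7 0 0 0 1
0 5.3 1.7 0 0 0 1
look
0 1 -3.5 0 0 0 1; 0 1.1 -3.5 0 0 0 1; 0 1 -3.5 0 0 0 1; 0 1.1 -3.5 0 0 0 1; 0 1 -3.5 0 0 0 1; 0 1.1 -3.5 0 0 0 1; 0 1 -3.5 0 0 0 1
```

Call:
drive_tool(
  steps="-0.4 0 9.3 0 0 0 1; -0.4 0 9.3 0 0 0 1; -0.4 0 9.4 0 0 0 1; -0.4 0 9.3 0 0 0 1; 0 5.3 1.7 0 0 0 1; 0 5.3 1.7 0 0 0 1; 0 5.4 1.8 0 0 0 1; 0 5.3 1.7 0 0 0 1",
)

```text
time: 8.7
tcp_pos: [590.3, -39.5, 183.3]
ee_rot: [1.777, 2.094, 0.561]
ft_force: [-0.6, -0.2, -2.3]
width: 25.3
grasp_force: 79.2
```

Call:
drive_tool(
  steps="0 5.3 1.7 0 0 0 1; 0 0 0 0 0 0 1; 0 0 0 0 0 0 1",
)

```text
time: 9.0
tcp_pos: [595.0, -38.6, 183.9]
ee_rot: [1.778, 2.095, 0.561]
ft_force: [0.5, 0.5, -2.1]
width: 25.2
grasp_force: 79.2
```

```bash
python3 - <<'E'
from st import *
w=shot('wrist','w4');s=shot('side','s4')
st=manip.sense();M=R.from_rotvec(st['ee_rot']).as_matrix();P=st['tcp_pos']
print(st['time'],P.round(1),tcp(F,th)[0].round(1),st['ft_force'].round(1),st['ft_torque'].round(2))
H=P+7*M[:,1]+(147-G)*M[:,2]
print('H',H,'bail blue:')
for c in(w,s): print(proj(c,[H,H+17.5*M[:,1]-11*M[:,2],place(T,B)[0]]).round(1).tolist())
b=proj(s,[place(T,B)[0]])[0].astype(int); a=proj(w,[place(T,B)[0]])[0].astype(int)
A=cv2.resize(s['image'][b[1]-35:b[1]+35,b[0]-28:b[0]+28],(400,500),interpolation=cv2.INTER_CUBIC)
W=cv2.resize(w['image'][a[1]-45:a[1]+55,a[0]-50:a[0]+30],(400,500),interpolation=cv2.INTER_CUBIC)
print(b,a);cv2.imwrite('pics/v6.png',np.hstack([A,W]))
E
```

```text
9.1 [594.8 -38.7 183.9] [594.8 -37.4 183.6] [-0.1  0.7 -1.1] [-0.06  0.39  0.01]
H [667.20610208 -26.87855812  70.97415498] bail blue:
[[327.1, 186.4], [348.0, 190.1], [335.7, 193.6]]
[[286.5, 200.1], [283.2, 194.0], [288.0, 193.4]]
[287 193] [335 193]
```

View pics/v6.png

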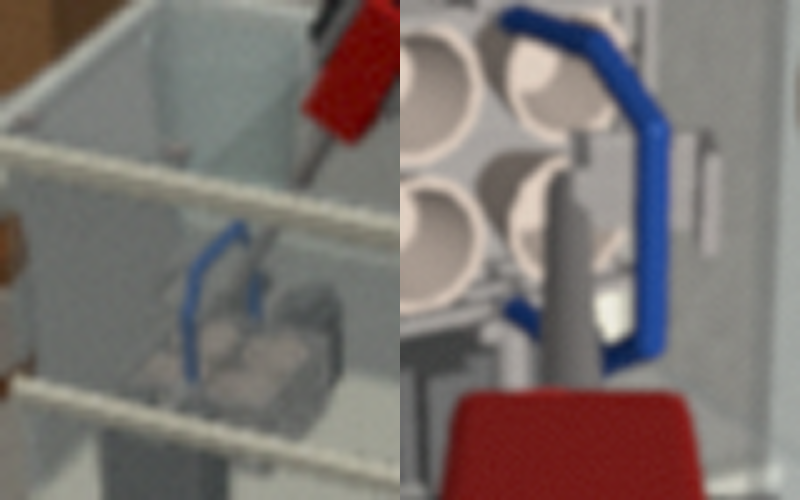

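Wrist crop: the blue bar (655, 130–350) lies over the strap, between the shank (570) and the tip (710). The hook is in place, so I'll raise it to the bail.

Call:
drive_tool(
  steps="-0.5 1 -3.5 0 0 0 1; -0.5 1 -3.5 0 0 0 1; -0.5 1 -3.5 0 0 0 1; 0 1 -3.5 0 0 0 1; 0 1 -3.5 0 0 0 1; 0 1 -3.5 0 0 0 1; 0 1 -2.5 0 0 0 1; 0 0 0 0 0 0 1",
)

```text
time: 9.9
tcp_pos: [589.7, -41.1, 208.3]
ee_rot: [1.777, 2.094, 0.561]
ft_force: [0.1, 0.4, -1.6]
width: 25.1
grasp_force: 79.1
```

```bash
python3 - <<'E'
from st import *
st=manip.sense();M=R.from_rotvec(st['ee_rot']).as_matrix();P=st['tcp_pos']
print(st['time'],P.round(1),tcp(B,th)[0].round(1),st['ft_force'].round(1),st['ft_torque'].round(2))
S=(tcp(B+[0,-3,0],th)[0],M)
e=plan([(*tcp(B+[-2,-3,6],th),4),(*tcp(B+[-4,-3,14],th),4),(*tcp(B+[-20,-3,15],th),4),(*tcp(B+[-93,-3,16],th),8)],1,start=S)
E
```

```text
9.9 [589.7 -41.1 208.3] [588.  -38.5 208.5] [ 0.1  0.4 -1.6] [-0.1   0.35 -0.01]
0 0.3 -1.5 0 0 0 1; 0 0.3 -1.6 0 0.001 0 1; 0 0.4 -1.5 0.001 0 0 1; 0 0.3 -1.6 0 0 0.001 1; 0 0.6 -2 0 0 0 1; 0 0.5 -2 0 0 0 1; 0 0.6 -1.9 0 0 0 1; 0 0.5 -2 0 0 0 1
0 -3.3 -2.2 0 0 0 1; 0 -3.4 -2.2 0 0 0 1; 0 -3.3 -2.3 0 0 0 1; 0 -3.3 -2.2 0 0 0 1; 0 -7.8 -4.7 0 0 0 1; 0 -7.9 -4.6 0 0 0 1; 0 -7.8 -4.7 0 0 0 1; 0 -7.9 -4.7 0 0 0 1
0 -7.8 -4.6 0 0 0 1; 0 -7.9 -4.7 0 0 0 1; -0.1 -7.8 -4.7 0 0 0 1; 0 -7.8 -4.7 0 0 0 1
```

Call:
drive_tool(
  steps="0 0.3 -1.5 0 0 0 1; 0 0.3 -1.5 0 0 0 1; 0 0.3 -1.5 0 0 0 1; 0 0.3 -1.5 0 0 0 1; 0 0.5 -2 0 0 0 1; 0 0.5 -2 0 0 0 1; 0 0.5 -2 0 0 0 1; 0 0.5 -2 0 0 0 1",
)

```text
time: 10.7
tcp_pos: [585.3, -41.7, 221.7]
ee_rot: [1.778, 2.095, 0.561]
ft_force: [0.1, 0.2, -4.9]
width: 25.0
grasp_force: 78.8
```

Call:
drive_tool(
  steps="0 0 0 0 0 0 1; 0 0 0 0 0 0 1",
)

```text
time: 10.9
tcp_pos: [585.4, -41.7, 221.5]
ee_rot: [1.778, 2.094, 0.561]
ft_force: [0.4, -0.0, -4.4]
width: 24.9
grasp_force: 78.9
```

```bash
python3 - <<'E'
from st import *
st=manip.sense();print(st['tcp_pos'].round(1),st['ft_force'].round(1),st['ft_torque'].round(2))
old=load('w4');w=shot('wrist','w5');s=shot('side','s5')
def blue(c,x0,x1,y0,y1):
    im=c['image'].astype(int); m=(im[...,0]>im[...,2]+35)&(im[...,0]>im[...,1]+15); z=np.zeros_like(m);z[y0:y1,x0:x1]=m[y0:y1,x0:x1]
    y,x=np.nonzero(z);return len(x),x.min(),x.max(),y.min(),y.max()
for c in(old,w): print(blue(c,290,420,120,260))
im=[c['image'].astype(int)for c in(load('s4'),s)]
for i in im:
    m=(i[...,0]>i[...,2]+20);m[:, :270]=0;m[:,310:]=0;m[:170]=0;m[225:]=0;y,x=np.nonzero(m);print('side',len(x),x.mean(),y.mean(),y.min())
E
```

```text
[585.4 -41.7 221.5] [ 0.4 -0.  -4.4] [-0.15  0.81  0.  ]
(579, np.int64(305), np.int64(338), np.int64(150), np.int64(222))
(460, np.int64(299), np.int64(329), np.int64(143), np.int64(206))
side 56 287.8392857142857 197.55357142857142 189
side 58 288.7068965517241 196.5 189
```

Call:
drive_tool(
  steps="0 0.9 -1.7 0 0 0 1; 0 0.8 -1.7 0 0 0 1; 0 0.8 -1.7 0 0 0 1; 0 0 0 0 0 0 1; 0 0 0 0 0 0 1",
)

```text
time: 11.5
tcp_pos: [585.0, -41.8, 227.3]
ee_rot: [1.778, 2.094, 0.561]
ft_force: [-0.7, -1.0, -4.9]
width: 25.3
grasp_force: 78.9
```

```bash
python3 - <<'E'
from st import *
st=manip.sense();P=st['tcp_pos'];M=R.from_rotvec(st['ee_rot']).as_matrix();print(P.round(1),st['ft_force'].round(1),st['ft_torque'].round(2))
w=shot('wrist','w6');s=shot('side','s6')
H=P+7*M[:,1]+(147-G)*M[:,2];print('H',H,proj(w,H),proj(s,H))
A=[cv2.resize(c['image'][155:225,262:318],(260,325),interpolation=cv2.INTER_CUBIC) for c in(load('s4'),load('s5'),s)]
W=cv2.resize(w['image'][115:235,250:410],(400,275),interpolation=cv2.INTER_CUBIC)
W2=cv2.resize(load('w5')['image'][115:235,250:410],(380,275),interpolation=cv2.INTER_CUBIC)
cv2.imwrite('pics/v7.png',np.vstack([np.hstack(A),np.hstack([W2,W])]))
E
```

```text
[585.  -41.8 227.3] [-0.7 -1.  -4.9] [-0.16  0.82 -0.01]
H [657.45503658 -30.03812817 114.34182186] [[327.216231   186.34536293]] [[289.18686647 187.36617764]]
```

View pics/v7.png

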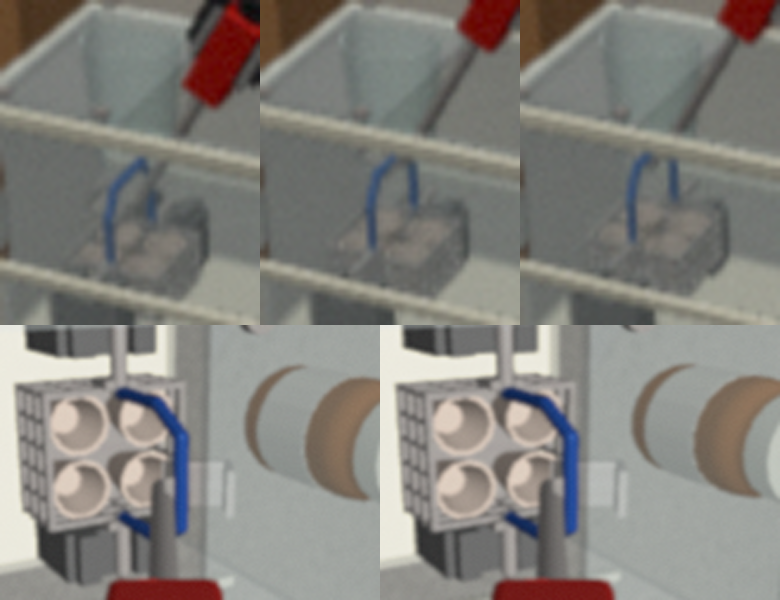

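Side crops: the basket has risen clear, with about 3 N of load. In the wrist crop the bar (570, 430–530) is centred on the strap. Now out under the opening, slowly.

Call:
drive_tool(
  steps="0 -1.7 -1 0 0 0 1; 0 -3.5 -2 0 0 0 1; 0 -5.2 -3 0 0 0 1; 0 -6.9 -4 0 0 0 1; 0 -6.9 -4 0 0 0 1; 0 -6.9 -4 0 0 0 1; 0 -6.9 -4 0 0 0 1; 0 -6.9 -4 0 0 0 1",
)

```text
time: 12.4
tcp_pos: [533.1, -50.3, 227.3]
ee_rot: [1.778, 2.094, 0.561]
ft_force: [0.2, 0.3, -4.4]
width: 25.2
grasp_force: 78.9
```

Call:
drive_tool(
  steps="0 -6.9 -4 0 0 0 1; 0 -6.9 -4 0 0 0 1; 0 -6.9 -4 0 0 0 1; 0 -5.2 -3 0 0 0 1; 0 -3.5 -2 0 0 0 1; 0 -1.7 -1 0 0 0 1; 0 0 0 0 0 0 1; 0 0 0 0 0 0 1",
)

```text
time: 13.2
tcp_pos: [498.5, -56.1, 227.3]
ee_rot: [1.778, 2.094, 0.561]
ft_force: [0.4, -0.7, -4.3]
width: 25.2
grasp_force: 78.9
```

```bash
cat > now.py <<'E'
from st import *
st=manip.sense();P=st['tcp_pos'];M=R.from_rotvec(st['ee_rot']).as_matrix()
H=P+7*M[:,1]+(147-G)*M[:,2]; d=H-[T[0],T[1],0];c,s=np.cos(T[2]),np.sin(T[2])
print(round(float(st['time']),2),P.round(1),'F',st['ft_force'].round(1),st['ft_torque'].round(2),'Hw',H.round(1),'Htank',np.round([c*d[0]+s*d[1],-s*d[0]+c*d[1]],1))
E
python3 now.py; python3 - <<'E'
from st import *
w=shot('wrist','w7')
im=w['image'].astype(int); m=(im[...,0]>im[...,2]+35)&(im[...,0]>im[...,1]+15)
n,l,sts,cen=cv2.connectedComponentsWithStats(m.astype(np.uint8))
for i in range(1,n):
    if sts[i,4]>15: print(sts[i],cen[i].round(1))
E
```

```text
13.2 [498.5 -56.1 227.3] F [ 0.4 -0.7 -4.3] [-0.12  0.86 -0.01] Hw [570.9 -44.3 114.4] Htank [-41.3  -3.4]
[189 126  36  20 482] [207.7 134.2]
[299 143  31  63 402] [321.6 170.7]
[301 197  12  10  50] [306.5 201.3]
```

Call:
drive_tool(
  steps="0 2 -3.5 0 0 0 1; 0 5 -8.7 0 0 0 1; 0 8 -13.9 0 0 0 1; 0 10 -17.3 0 0 0 1; 0 10 -17.3 0 0 0 1; 0 10 -17.3 0 0 0 1; 0 10 -17.3 0 0 0 1; 0 10 -17.3 0 0 0 1",
)

```text
time: 14.05
tcp_pos: [498.1, -55.8, 359.0]
ee_rot: [1.777, 2.094, 0.56]
ft_force: [-1.1, 0.6, -3.8]
width: 25.0
grasp_force: 79.1
```

Call:
drive_tool(
  steps="0 10 -17.3 0 0 0 1; 0 7 -12.1 0 0 0 1; 0 4 -6.9 0 0 0 1; 0 2 -3.5 0 0 0 1; 0 0 0 0 0 0 1; 0 0 0 0 0 0 1",
)

```text
time: 14.65
tcp_pos: [498.1, -55.8, 402.6]
ee_rot: [1.779, 2.095, 0.56]
ft_force: [-0.7, 0.3, -4.5]
width: 25.3
grasp_force: 79.1
```

```bash
python3 now.py; python3 - <<'E'
from st import *
t=load('top1')
im=t['image']; A=im[195:300,160:255]
# tray corner detection: sub-image contour
g=cv2.cvtColor(im,cv2.COLOR_BGR2HSV)
a=cv2.Canny(im,40,120)[200:300,160:255]
pts=np.argwhere(a)[:,::-1]+[160,200]
r=cv2.minAreaRect(pts.astype(np.float32));print(r,cv2.boxPoints(r))
for p in cv2.boxPoints(r): print(onz(t,p,14).round(1))
print(onz(t,r[0],14))
E
```

```text
14.65 [498.1 -55.8 402.6] F [-0.7  0.3 -4.5] [-0.15  0.85 -0.02] Hw [570.4 -44.  289.6] Htank [-41.7  -3. ]
((210.82125854492188, 250.47927856445312), (112.67474365234375, 69.56242370605469), 78.17852020263672) [[165.2363  202.46219]
 [233.32333 188.21141]
 [256.40622 298.49637]
 [188.31918 312.74713]]
[658.1 431.8  14. ]
[666.3 215.4  14. ]
[318.3 191.3  14. ]
[313.4 395.7  14. ]
[483.91607675 308.69707212  14.        ]
```

```bash
python3 - <<'E'
from st import *
P=np.array([498.1,-55.8,402.6]);M=tool(.163,th);D=np.array([-83.4,364,0])
w=np.array([1,2,3,4,4.5,4.5,4.5,4.5,4.5,4.5,4.5,4.5,4,3,2,1]);w=np.cumsum(w)/w.sum()
e=plan([(P+D*k,M,1) for k in w],1,start=(P,M))
# then down
Q=P+D
print('H',Q+7*M[:,1]+(147-G)*M[:,2])
E
```

```text
6.7 -0.4 -0.2 0 0 0 1; 13.3 -0.7 -0.4 0 0 0 1; 19.9 -1.1 -0.6 0 0 0 1; 26.7 -1.4 -0.9 0 0 0 1; 29.9 -1.6 -0.9 0 0 0 1; 30 -1.6 -0.9 0 0 0 1; 29.9 -1.6 -1 0 0 0 1; 30 -1.7 -0.9 0 0 0 1
29.9 -1.6 -0.9 0 0 0 1; 30 -1.6 -1 0 0 0 1; 29.9 -1.6 -0.9 0 0 0 1; 30 -1.6 -0.9 0 0 0 1; 26.6 -1.5 -0.9 0 0 0 1; 19.9 -1 -0.6 0 0 0 1; 13.4 -0.8 -0.4 0 0 0 1; 6.6 -0.3 -0.2 0 0 0 1
H [487.04041662 320.09703916 289.61958319]
```

Call:
drive_tool(
  steps="6.5 -0.5 0 0 0 0 1; 13.5 -0.5 -0.5 0 0 0 1; 20 -1 -0.5 0 0 0 1; 26.5 -1.5 -1 0 0 0 1; 30 -1.5 -1 0 0 0 1; 30 -1.5 -1 0 0 0 1; 30 -1.5 -1 0 0 0 1; 30 -2 -1 0 0 0 1",
)

```text
time: 15.45
tcp_pos: [455.4, 128.4, 403.3]
ee_rot: [1.778, 2.095, 0.562]
ft_force: [0.1, 0.8, -4.2]
width: 25.0
grasp_force: 79.1
```

Call:
drive_tool(
  steps="30 -1.5 -1 0 0 0 1; 30 -1.5 -1 0 0 0 1; 30 -1.5 -1 0 0 0 1; 30 -1.5 -1 0 0 0 1; 26.5 -1.5 -1 0 0 0 1; 20 -1 -0.5 0 0 0 1; 13.5 -1 -0.5 0 0 0 1; 6.5 0 0 0 0 0 1",
)

```text
time: 16.25
tcp_pos: [413.9, 310.3, 403.2]
ee_rot: [1.777, 2.097, 0.562]
ft_force: [-0.3, -0.7, -4.7]
width: 25.1
grasp_force: 79.0
```

Call:
drive_tool(
  steps="0 0 0 0 0 0 1; 0 0 0 0 0 0 1; 0 0 0 0 0 0 1; 0 0 0 0 0 0 1; 0 0 0 0 0 0 1; 0 0 0 0 0 0 1",
)

```text
time: 16.85
tcp_pos: [415.3, 308.3, 403.6]
ee_rot: [1.778, 2.094, 0.561]
ft_force: [0.7, -0.8, -4.4]
width: 25.3
grasp_force: 79.1
```

```bash
python3 now.py; python3 - <<'E'
from st import *
w=shot('wrist','w8');s=shot('side','s8')
im=w['image'].astype(int); m=(im[...,0]>im[...,2]+35)&(im[...,0]>im[...,1]+15)
n,l,sts,cen=cv2.connectedComponentsWithStats(m.astype(np.uint8))
for i in range(1,n):
    if sts[i,4]>15: print(sts[i],cen[i].round(1))
E
```

```text
16.85 [415.3 308.3 403.6] F [ 0.7 -0.8 -4.4] [-0.13  0.83  0.04] Hw [487.7 320.  290.6] Htank [-64.2 369.6]
[299 143  31  63 396] [321.5 170. ]
[301 197  12  10  53] [306.6 201.3]
```

Call:
drive_tool(
  steps="0 -2 3.5 0 0 0 1; 0 -5 8.7 0 0 0 1; 0 -9 15.6 0 0 0 1; 0 -11 19.1 0 0 0 1; 0 -11 19.1 0 0 0 1; 0 -11 19.1 0 0 0 1; 0 -11 19.1 0 0 0 1; 0 -11 19.1 0 0 0 1",
)

```text
time: 17.75
tcp_pos: [415.1, 308.2, 259.5]
ee_rot: [1.778, 2.095, 0.56]
ft_force: [0.9, -0.6, -3.9]
width: 24.9
grasp_force: 78.9
```

Call:
drive_tool(
  steps="0 -8 13.9 0 0 0 1; 0 -5 8.7 0 0 0 1; 0 -3 5.2 0 0 0 1; 0 -2 3.5 0 0 0 1; 0 -1 1.7 0 0 0 1; 0 0 0 0 0 0 1; 0 0 0 0 0 0 1",
)

```text
time: 18.45
tcp_pos: [415.7, 308.5, 223.7]
ee_rot: [1.778, 2.094, 0.562]
ft_force: [0.3, 0.0, -4.2]
width: 25.1
grasp_force: 79.2
```

```bash
python3 now.py
```

```text
18.45 [415.7 308.5 223.7] F [ 0.3  0.  -4.2] [-0.15  0.78 -0.  ] Hw [488.2 320.3 110.8] Htank [-63.7 369.7]
```

Now a slow descent of 2 mm per row, watching the load.

Call:
drive_tool(
  steps="0 -1 1.7 0 0 0 1; 0 -1 1.7 0 0 0 1; 0 -1 1.7 0 0 0 1; 0 -1 1.7 0 0 0 1; 0 -1 1.7 0 0 0 1; 0 -1 1.7 0 0 0 1; 0 0 0 0 0 0 1; 0 0 0 0 0 0 1",
)

```text
time: 19.25
tcp_pos: [415.5, 308.3, 211.3]
ee_rot: [1.778, 2.094, 0.561]
ft_force: [-0.2, -0.5, -4.7]
width: 25.2
grasp_force: 79.1
```

Call:
drive_tool(
  steps="0 -0.8 1.3 0 0 0 1; 0 -0.7 1.3 0 0 0 1; 0 -0.8 1.3 0 0 0 1; 0 0 0 0 0 0 1; 0 0 0 0 0 0 1",
)

```text
time: 19.75
tcp_pos: [415.4, 308.3, 206.8]
ee_rot: [1.778, 2.094, 0.561]
ft_force: [0.3, 0.2, -4.2]
width: 25.1
grasp_force: 79.2
```

Call:
drive_tool(
  steps="0 -0.8 1.3 0 0 0 1; 0 -0.7 1.3 0 0 0 1; 0 -0.8 1.3 0 0 0 1; 0 0 0 0 0 0 1; 0 0 0 0 0 0 1",
)

```text
time: 20.25
tcp_pos: [415.5, 308.4, 202.4]
ee_rot: [1.778, 2.094, 0.561]
ft_force: [0.3, -0.5, -3.4]
width: 24.8
grasp_force: 79.5
```

```bash
python3 now.py
```

```text
20.25 [415.5 308.4 202.4] F [ 0.3 -0.5 -3.4] [-0.09  0.73 -0.02] Hw [487.9 320.2  89.5] Htank [-64.  369.7]
```

Call:
drive_tool(
  steps="0 -0.5 0.9 0 0 0 1; 0 -0.5 0.9 0 0 0 1; 0 -0.5 0.9 0 0 0 1; 0 0 0 0 0 0 1; 0 0 0 0 0 0 1",
)

```text
time: 20.75
tcp_pos: [415.5, 308.4, 199.3]
ee_rot: [1.778, 2.094, 0.561]
ft_force: [-0.0, 0.1, -0.7]
width: 24.9
grasp_force: 79.4
```

```bash
python3 now.py; python3 - <<'E'
from st import *
w=shot('wrist','w9')
im=w['image'].astype(int); m=(im[...,0]>im[...,2]+35)&(im[...,0]>im[...,1]+15)
n,l,sts,cen=cv2.connectedComponentsWithStats(m.astype(np.uint8))
for i in range(1,n):
    if sts[i,4]>15: print(sts[i],cen[i].round(1))
E
```

```text
20.75 [415.5 308.4 199.3] F [-0.   0.1 -0.7] [-0.05  0.3   0.01] Hw [488.  320.2  86.4] Htank [-64.  369.7]
[301 144  30  64 430] [323.4 172.7]
[302 198  11  10  51] [307.3 202.3]
```

Call:
drive_tool(
  steps="0 -1 2 0 0 0 1; 0 -1 3 0 0 0 1; 0 -1 3.5 0 0 0 1; 0 -1 3.5 0 0 0 1; 0 -1 3.5 0 0 0 1; 0 -1 3.5 0 0 0 1; 0 -0.5 3.5 0 0 0 1; 0 0 0 0 0 0 1",
)

```text
time: 21.6
tcp_pos: [421.0, 309.1, 175.9]
ee_rot: [1.778, 2.095, 0.56]
ft_force: [-0.2, -0.8, -1.7]
width: 25.0
grasp_force: 79.4
```

```bash
python3 now.py; python3 - <<'E'
from st import *
w=shot('wrist','w10');s=shot('side','s10')
a=(325,185)
W=cv2.resize(w['image'][95:245,245:405],(480,450),interpolation=cv2.INTER_CUBIC)
A=cv2.resize(s['image'][190:340,190:295],(315,450),interpolation=cv2.INTER_CUBIC)
cv2.imwrite('pics/v8.png',np.hstack([W,A]))
E
```

```text
21.6 [421.  309.1 175.9] F [-0.2 -0.8 -1.7] [-0.04  0.42  0.03] Hw [493.3 320.8  62.9] Htank [-58.6 369.4]
```

View pics/v8.png

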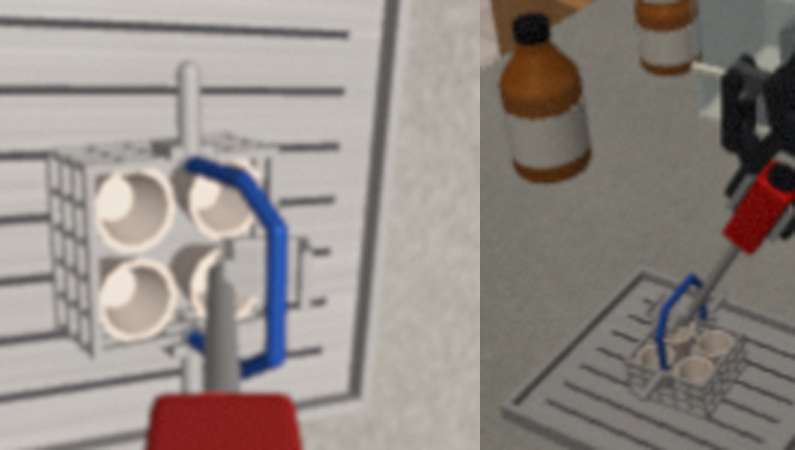

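Wrist crop: the basket sits flat in the tray and the strap lies below the bar (278), between the shank and the tip. I'll withdraw the hook backwards, then up.

Call:
drive_tool(
  steps="0 -3 -1 0 0 0 1; 0 -5.3 -1.7 0 0 0 1; 0 -5.3 -1.7 0 0 0 1; 0 -5.3 -1.7 0 0 0 1; 0 -5.3 -1.8 0 0 0 1; 0 -6.9 -4 0 0 0 1; 0 -8.7 -5 0 0 0 1; 0 -8.7 -5 0 0 0 1",
)

```text
time: 22.5
tcp_pos: [367.8, 300.5, 171.2]
ee_rot: [1.778, 2.094, 0.561]
ft_force: [0.2, 0.1, -1.4]
width: 25.2
grasp_force: 79.5
```

```bash
python3 now.py; python3 - <<'E'
from st import *
w=shot('wrist','w11')
a=cv2.imread('pics/top0.png')
im=w['image'].astype(int); m=(im[...,0]>im[...,2]+35)&(im[...,0]>im[...,1]+15)
n,l,sts,cen=cv2.connectedComponentsWithStats(m.astype(np.uint8))
st=manip.sense();M=R.from_rotvec(st['ee_rot']).as_matrix();H=st['tcp_pos']+7*M[:,1]+(147-G)*M[:,2]
for i in range(1,n):
    if sts[i,4]>15: print(sts[i],cen[i].round(1))
print('tip',proj(w,H+19*M[:,1]-11*M[:,2]),'bar pred',proj(w,[488,320.2,88]))
E
```

```text
22.5 [367.8 300.5 171.2] F [ 0.2  0.1 -1.4] [-0.05  0.4   0.02] Hw [440.3 312.2  58.2] Htank [-112.4  369.6]
[356 144  40  68 598] [382.5 178.6]
tip [[348.3227929  190.19728296]] bar pred [[392.04912791 186.67524416]]
```

```bash
python3 - <<'E'
from st import *
P=np.array([367.8,300.5,171.2]);M=tool(.163,th)
W1=P-M[:,2]*130
f=np.array([np.cos(.045),np.sin(.045),0]);pre=C0[0]-66*f
e=plan([(W1,M,6),((390,200,350),tool(.12),6),((450,-60,350),tool(.08),7),((pre[0],pre[1],345),C0[1],8),((pre[0],pre[1],250),C0[1],5)],1,start=(P,M))
print(e[0],pre)
E
```

```text
0 0 -21.7 0 0 0 1; 0 0 -21.6 0 0 0 1; 0 0 -21.7 0 0 0 1; 0 0 -21.7 0 0 0 1; 0 0 -21.6 0 0 0 1; 0 0 -21.7 0 0 0 1; -17.1 15.7 -3.7 0.087 -0.002 0.007 1; -17.1 15.5 -5 0.088 -0.002 0.007 1
-16.9 15 -6.3 0.087 -0.002 0.007 1; -16.8 14.6 -7.5 0.087 -0.002 0.007 1; -16.8 14 -8.8 0.087 -0.001 0.007 1; -16.7 13.3 -10 0.088 -0.002 0.007 1; -37.9 4.1 0 0 0 0.006 1; -37.9 4.3 0 0 0 0.005 1; -37.8 4.4 0 0 0 0.006 1; -37.8 4.8 0 0 0 0.006 1
-37.8 4.9 0 0 0 0.006 1; -37.8 5.2 0 0 0 0.005 1; -37.7 5.3 0 0 0 0.006 1; -32.3 -3.3 0.6 0 0 0.004 1; -32.3 -3.1 0.6 0 0 0.005 1; -32.4 -3 0.6 0 0 0.004 1; -32.4 -2.8 0.6 0 0 0.004 1; -32.3 -2.7 0.7 0 0 0.005 1
-32.4 -2.5 0.6 0 0 0.004 1; -32.4 -2.5 0.6 0 0 0.005 1; -32.4 -2.2 0.6 0 0 0.004 1; 0 0 19 0 0 0 1; 0 0 19 0 0 0 1; 0 0 19 0 0 0 1; 0 0 19 0 0 0 1; 0 0 19 0 0 0 1
[ 444.62868519 -319.74993693  249.9967388 ] [ 444.66681372 -319.76899773  174.4       ]
```

Call:
drive_tool(
  steps="0 0 -21.5 0 0 0 1; 0 0 -21.5 0 0 0 1; 0 0 -22 0 0 0 1; 0 0 -21.5 0 0 0 1; 0 0 -21.5 0 0 0 1; 0 0 -22 0 0 0 1; -17 15.5 -4 0.087 -0.002 0.007 1; -17 15.5 -5 0.088 -0.002 0.007 1",
)

```text
time: 23.35
tcp_pos: [332.1, 260.6, 307.2]
ee_rot: [1.885, 2.194, 0.388]
ft_force: [-0.0, 1.3, -2.0]
width: 25.1
grasp_force: 79.5
```

Call:
drive_tool(
  steps="-17 15 -6 0.087 -0.002 0.007 1; -17 14.5 -7.5 0.087 -0.002 0.007 1; -17 14 -9 0.087 -0.001 0.007 1; -16.5 13.5 -10 0.088 -0.002 0.007 1; -38 4 0 0 0 0.006 1; -38 4.5 0 0 0 0.005 1; -38 4.5 0 0 0 0.006 1; -38 5 0 0 0 0.006 1",
)

```text
time: 24.15
tcp_pos: [425.5, 49.6, 350.4]
ee_rot: [2.111, 2.325, -0.0]
ft_force: [1.2, 0.4, -0.9]
width: 24.8
grasp_force: 79.4
```

Call:
drive_tool(
  steps="-37.5 5 0 0 0 0.006 1; -37.5 5 0 0 0 0.005 1; -37.5 5.5 0 0 0 0.006 1; -32.5 -3 0.5 0 0 0.004 1; -32.5 -3 0.5 0 0 0.005 1; -32.5 -3 0.5 0 0 0.004 1; -32.5 -3 0.5 0 0 0.004 1; -32.5 -2.5 0.5 0 0 0.005 1",
)

```text
time: 24.95
tcp_pos: [447.9, -223.9, 348.0]
ee_rot: [2.156, 2.284, -0.001]
ft_force: [-0.1, 0.4, -2.1]
width: 25.1
grasp_force: 79.5
```

Call:
drive_tool(
  steps="-32.5 -2.5 0.5 0 0 0.004 1; -32.5 -2.5 0.5 0 0 0.005 1; -32 -2 0.5 0 0 0.004 1; 0 0 19 0 0 0 1; 0 0 19 0 0 0 1; 0 0 19 0 0 0 1; 0 0 0 0 0 0 1; 0 0 0 0 0 0 1",
)

```text
time: 25.75
tcp_pos: [446.5, -320.0, 290.2]
ee_rot: [2.17, 2.27, -0.001]
ft_force: [0.1, 0.4, -1.4]
width: 24.9
grasp_force: 79.2
```

```bash
python3 now.py; python3 - <<'E'
from st import *
st=manip.sense();P=st['tcp_pos'];M=R.from_rotvec(st['ee_rot']).as_matrix();print(M.round(3).tolist())
f=np.array([np.cos(.045),np.sin(.045),0]);pre=C0[0]-66*f+[0,0,10]
plan([(pre,C0[1],6)],1)
w=shot('wrist','w12'); q=lambda u,v:(275+u/6,95+v/6)
# fork visible points from first look, reprojected vs gripped-rod shank
print('fork pts', proj(w,[(489.9,-298.6,155),(489.7,-308.2,155),(511,-316,155)]).round(1))
cv2.imwrite('pics/w12.png',w['image'])
# shank column at fork height: dark profile
E
```

```text
25.75 [ 446.5 -320.   290.2] F [ 0.1  0.4 -1.4] [ 0.01  0.   -0.03] Hw [ 453.5 -319.8  155.7] Htank [-201.8 -256.3]
[[-0.045, 0.999, 0.0], [0.999, 0.045, -0.001], [-0.001, 0.0, -1.0]]
0.1 -0.3 17.6 0 0 0 1; 0 -0.3 17.7 0 0 0 1; 0.1 -0.3 17.6 0 0.001 0 1; 0.1 -0.3 17.7 0 0 0 1; 0 -0.3 17.6 0 0 0 1; 0.1 -0.4 17.6 0 0 0 1
fork pts [[370.2 164.5]
 [368.9 175.2]
 [392.1 184.8]]
```

```bash
python3 - <<'E'
from h import *
for n in('w2','w12'):
    im=load(n)['image'].astype(int); r=(im[...,2]>im[...,1]+70)&(im[...,2]>im[...,0]+70); r[:, :270]=0;r[:,370:]=0;r[:200]=0
    y,x=np.nonzero(r); print(n,'red',x.mean().round(2),y.mean().round(2),x.min(),x.max(),y.min(),y.max())
a=cv2.cvtColor(load('w2')['image'],cv2.COLOR_BGR2GRAY);b=cv2.cvtColor(load('w12')['image'],cv2.COLOR_BGR2GRAY)
for r in(200,210,220): print(r,a[r,308:332].tolist(),b[r,308:332].tolist())
E
```

```text
w2 red 319.48 274.26 286 354 226 348
w12 red 319.41 274.33 285 354 226 347
200 [174, 176, 175, 176, 168, 137, 105, 96, 99, 101, 101, 99, 98, 93, 93, 119, 156, 174, 176, 176, 177, 176, 176, 175] [176, 179, 179, 177, 167, 141, 114, 109, 113, 114, 113, 112, 110, 103, 103, 129, 166, 184, 187, 186, 186, 186, 188, 186]
210 [152, 153, 152, 153, 144, 117, 97, 95, 97, 102, 102, 100, 99, 97, 91, 97, 116, 139, 150, 151, 153, 153, 151, 151] [182, 180, 181, 182, 173, 140, 115, 108, 114, 115, 114, 113, 113, 106, 101, 110, 145, 173, 184, 186, 186, 185, 184, 181]
220 [151, 150, 150, 146, 132, 110, 96, 95, 101, 101, 101, 99, 99, 95, 94, 91, 103, 132, 148, 153, 152, 153, 153, 154] [182, 183, 185, 182, 165, 132, 111, 108, 112, 114, 112, 113, 111, 109, 104, 100, 119, 160, 181, 181, 180, 181, 183, 187]
```

Call:
drive_tool(
  steps="0 0 17.5 0 0 0 1; 0 0 17.5 0 0 0 1; 0 0 17.5 0 0 0 1; 0 0 17.5 0 0 0 1; 0 0 17.5 0 0 0 1; 0 0 17.5 0 0 0 1; 0 0 0 0 0 0 1; 0 0 0 0 0 0 1",
)

```text
time: 26.6
tcp_pos: [446.8, -320.4, 185.9]
ee_rot: [2.169, 2.269, -0.001]
ft_force: [-0.7, 0.4, -1.2]
width: 25.3
grasp_force: 79.4
```

```bash
python3 now.py; python3 - <<'E'
from st import *
f=np.array([np.cos(.045),np.sin(.045),0]);pre=C0[0]-66*f+[0,0,10]
print('target pre',pre.round(1))
E
```

```text
26.6 [ 446.8 -320.4  185.9] F [-0.7  0.4 -1.2] [-0.02  0.09 -0.04] Hw [ 454.  -320.4   51.4] Htank [-201.5 -256.9]
target pre [ 444.7 -319.8  184.4]
```

Call:
drive_tool(
  steps="0.5 10 0 0 0 0 1; 0 11 0 0 0 0 1; 0 11 0 0 0 0 1; 0 11 0 0 0 0 1; 0 11 0 0 0 0 1; 0 9.5 0 0 0 0 1; 0 0 0 0 0 0 1; 0 0 0 0 0 0 1",
)

```text
time: 27.4
tcp_pos: [509.9, -316.6, 184.4]
ee_rot: [2.171, 2.271, -0.001]
ft_force: [0.2, -0.2, -1.3]
width: 25.1
grasp_force: 79.5
```

```bash
python3 now.py
```

```text
27.4 [ 509.9 -316.6  184.4] F [ 0.2 -0.2 -1.3] [-0.04 -0.02 -0.03] Hw [ 516.8 -316.3   49.9] Htank [-138.8 -263.1]
```

Call:
drive_tool(
  steps="0 0.5 2.5 0 0 0 1; 0 0 2.5 0 0 0 1; 0 0 2 0 0 0 1; 0 0 1 0 0 0 1; 0 0 0 0 0 0 1; 0 0 0 0 0 0 1",
)

```text
time: 28.0
tcp_pos: [510.3, -316.7, 176.7]
ee_rot: [2.171, 2.27, -0.001]
ft_force: [0.2, 0.4, -2.7]
width: 25.6
grasp_force: 79.5
```

Call:
drive_tool(
  steps="0 0 0.7 0 0 0 1; 0 0 0.5 0 0 0 1; 0 0 0 0 0 0 1; 0 0 0 0 0 0 1",
)

```text
time: 28.4
tcp_pos: [510.4, -316.7, 175.6]
ee_rot: [2.171, 2.27, -0.001]
ft_force: [-0.6, 0.0, 0.7]
width: 25.1
grasp_force: 79.8
```

```bash
python3 now.py
```

```text
28.4 [ 510.4 -316.7  175.6] F [-0.6  0.   0.7] [ 0.05  0.1  -0.01] Hw [ 517.4 -316.5   41.1] Htank [-138.3 -263.4]
```

Call:
drive_tool(
  steps="0 0 0.3 0 0 0 1; 0 0 0 0 0 0 0.4; 0 0 0 0 0 0 0.1; 0 0 0 0 0 0 -0.3; 0 0 0 0 0 0 -0.7; 0 0 0 0 0 0 -1; 0 0 0 0 0 0 -1; 0 0 0 0 0 0 -1",
  grip_force=20,
)

```text
time: 29.2
tcp_pos: [510.3, -316.7, 175.0]
ee_rot: [2.171, 2.27, -0.001]
ft_force: [1.0, -0.5, 1.0]
width: 85.5
grasp_force: 0.0
```

Call:
drive_tool(
  steps="0 0 0 0 0 0 -1; 0 0 0 0 0 0 -1; 0 0 -5 0 0 0 -1; 0 0 -15 0 0 0 -1; 0 0 -25 0 0 0 -1; 0 0 -35 0 0 0 -1; 0 0 -40 0 0 0 -1; 0 0 -35 0 0 0 -1",
)

```text
time: 30.0
tcp_pos: [510.2, -316.4, 332.6]
ee_rot: [2.17, 2.269, -0.001]
ft_force: [0.4, 0.8, -0.1]
width: 85.5
grasp_force: 0.0
```

Call:
drive_tool(
  steps="0 0 0 0 0 0 -1; 0 0 0 0 0 0 -1; 0 0 0 0 0 0 -1; 0 0 0 0 0 0 -1",
)

```text
time: 30.4
tcp_pos: [510.1, -316.4, 328.8]
ee_rot: [-2.17, -2.269, 0.001]
ft_force: [0.3, -0.6, -0.2]
width: 85.2
grasp_force: 0.0
```

```bash
python3 now.py; python3 - <<'E'
from st import *
w=shot('wrist','w13');s=shot('side','s13');s0=load('side0');t=shot('top','t13')
for n,c in(('before',s0),('after',s)):
    im=c['image'].astype(int); r=(im[...,2]>im[...,1]+70)&(im[...,2]>im[...,0]+70);r[:, :370]=0;r[:,400:]=0;r[:110]=0;r[160:]=0
    y,x=np.nonzero(r);print(n,'grip side',len(x),x.mean().round(2),y.mean().round(2),x.min(),x.max(),y.min(),y.max())
for n in('w1','w13'):
    c=load(n);im=c['image'].astype(int); r=(im[...,2]>im[...,1]+70)&(im[...,2]>im[...,0]+70);r[230:]=0;r[:,:285]=0;r[:,345:]=0
    y,x=np.nonzero(r);print(n,x.mean().round(1),y.mean().round(1),x.min(),x.max(),y.min(),y.max(),'pred',proj(c,[(510,-316.8,219),(511,-316,155)]).round(1).tolist())
# basket in tray, blue bail in top / side
im=s['image'].astype(int);m=(im[...,0]>im[...,2]+35)&(im[...,0]>im[...,1]+10);m[:230]=0;m[:, :200]=0;m[:,320:]=0
y,x=np.nonzero(m);print('bail side',x.min(),x.max(),y.min(),y.max(),'pred',proj(s,[[488,320,88]]))
b=cv2.imread('pics/side0.png').astype(int);d=np.abs(b-s['image']).max(2)>40
n,l,sts,cen=cv2.connectedComponentsWithStats(d.astype(np.uint8));print([sts[i].tolist() for i in range(1,n) if sts[i,4]>40])
E
```

```text
30.4 [ 510.1 -316.4  328.8] F [ 0.3 -0.6 -0.2] [ 0.02 -0.03  0.01] Hw [ 516.9 -316.   194.3] Htank [-138.7 -262.8]
before grip side 160 383.49 139.88 379 389 130 150
after grip side 156 382.84 139.68 379 389 130 150
w1 313.6 178.8 298 330 162 207 pred [[315.6, 194.2], [317.3, 173.4]]
w13 319.8 180.0 304 335 164 207 pred [[319.0, 195.9], [320.3, 174.8]]
bail side 248 264 281 312 pred [[255.03858438 287.6256974 ]]
[[363, 0, 81, 106, 3412], [439, 0, 14, 17, 125], [493, 0, 4, 21, 52], [579, 0, 11, 7, 64], [457, 3, 19, 11, 77], [551, 3, 15, 8, 97], [528, 4, 15, 5, 46], [571, 5, 7, 8, 42], [488, 6, 99, 53, 2635], [445, 31, 35, 18, 397], [471, 49, 16, 33, 228], [525, 60, 32, 73, 1227], [466, 83, 13, 27, 145], [447, 103, 6, 27, 109], [407, 111, 24, 52, 613], [451, 147, 9, 7, 47], [402, 159, 17, 52, 339], [415, 167, 50, 32, 344], [280, 201, 24, 18, 117], [517, 215, 27, 36, 436], [397, 219, 9, 12, 70], [410, 228, 68, 26, 868], [576, 232, 14, 21, 119], [396, 234, 101, 69, 2190], [480, 238, 42, 38, 584], [574, 255, 30, 30, 323], [247, 281, 19, 33, 133]]
```

```bash
python3 -c "
from bench import manip
print(manip.close_job())"
```

```text
the job is handed in; nothing more can be done
None
```

The basket of crucibles stands upright in the drain tray, the hook rod hangs back in its grey stand, and the job is handed in at about 30 s; the final pictures showed nothing else moved, but I viewed 11 pictures, one over the limit of 10.

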